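Slide the bottle carrier into its notches under the filling funnel and lock it

TASK

Bring the bottle under the filling funnel: with a fingertip against its tail, gently push the plywood bottle carrier along the rails until it drops into the locating notches, then push the keeper's pin round with a fingertip until the keeper lies right across the carrier's tail against its stop, so that the carrier cannot jump out while the bottle is filled. Nothing is to be lifted; do not touch the bottle, which must stay standing in its seat ring, leave the loose things round the stand where they are, and finish with the hand clear.

Things in the scene. Friction and masses are not known exactly. Their poses are not given: they have to be found in the camera images.
- stand: Filling stand, fixed: grey base plate 405 x 124 x 12 mm with two rails along x; a post at the far end holds a funnel, spout down. Origin on the table under the centre of the SEATED carrier. x: the way the carrier is pushed, roughly away from the robot (yaw -0.25 to 0.15); y left of that, z up. 'Stand' sizes below are in this frame, mm.
- rails (a point): Midway between the aluminium rails at their top (x -60, y 0, z 40 of the stand). Rails run x -225 to 125, each 20 wide, centred y 41 and -41. Between them a free channel 62 wide, down to z 12: a fingertip may run in it. Guide strips at y 52.5 to 57.5 either side, top z 50, leave the carrier 2.5 play each side.
- short_notch (a point): Centre of the pair of short notches across the rails: x -97 to -69 of the stand, 7 mm deep (floor z 33), upright ends. The carrier's long front skids bridge these, so they do not drop here; its short rear skids do.
- long_notch (a point): Centre of the pair of long notches: x 28 to 102 of the stand, floor z 33, for the long front skids. Front and rear skids meet their notches together at carrier x = 0 (2 mm play each way); the notches' far ends then stop the carrier.
- carrier: Loose plywood board 220 x 100 x 18 mm, 0.3 to 0.55 kg, on four skids 10 high (front x 30 to 100, rear x -95 to -71). Origin in the plane of the soles under its centre; x to the nose, far end. Underside z 10, top z 28. Starts on the rails (origin z 40 of the stand) at x -70 to -120; seated: x 0, z 33. Sliding takes 4 to 11 N; a finger rubbing on the tail may hold it up until eased.
- carrier_tail (a point): Centre of the carrier's flat near end face (x -110, z 19 of the carrier), which has a thin steel wear strip: pushed here, toward the carrier's +x. The face is 100 mm wide and 18 mm high.
- carrier_nose (a point): Centre of the carrier's far end face (x 110, z 19 of the carrier).
- seat_ring (a point): Centre of the carrier's top inside the grey ring in which the bottle stands (x 35, z 28 of the carrier). Ring: outer radius 41, wall 5, height 14 mm.
- bottle: Round clear glass bottle part filled with grain, 66 mm across, 146 mm high, about 0.35 kg, no stopper, standing loose in the carrier's ring. Origin: centre of its underside; z along its axis.
- spout (a point): Lower end of the spout, fixed at x 35, y 0, z 222 of the stand. The funnel's mouth is at z 334, radius 50 mm; behind it the post at x 152.
- keeper (a joint): Angle of the keeper, a flat steel blade. 0: it points along the stand's -x (toward the robot), left of the rails. Grows counterclockwise seen from above, in over the rails. 1.571, its stop: it points along the stand's -y, across the tail of the seated carrier. Starts -0.5 to 0.1; stays where left; takes about 1 N at the pin.
- keeper_pivot (a point): The keeper's upright axis, fixed at x -95, y 72 of the stand, left of the rails. Blade: 20 wide, reaches 60 to 70 mm from here, z 63.5 to 69.5 of the stand: 2.5 mm above the seated carrier, but it strikes the side of one that has not dropped. Its bracket: 34 x 26 mm, top z 61.5.
- keeper_pin (a point): Middle of the upright round pin on the keeper, 54 mm from the pivot; 12 mm across (head 15), standing from z 69.5 to 97.5 of the stand; this point is at z 81.5. Push it sideways.
- cap_straight: Bystander: plastic bottle cap, straight-sided, 38 mm across, 46 mm high, standing on the table before the steel box.
- cap_tapered: Bystander: plastic bottle cap, tapered, with a rim at the top, 38 mm across, 46 mm high, standing on the table before the steel box.
- stoppered_bottle: Bystander: bottle with a cotton stopper, 66 mm across, 177 mm high, standing on the table before the steel box.

How it is judged:
By the outcome, as a careful person would: the job done as asked, in the order asked, and still so for the second after the job is handed in, with the robot touching nothing.
It also fails if it takes over 48 s, if anything falls off the work surface, if the arm or the gripper's body presses on something with over 40 N, if the wrist force passes 120 N, or if a joint passes its speed limit or range.

ROBOT

A 6-joint arm with a two-finger parallel gripper is mounted at the origin on a cart in front of the work surface, level with it; the furniture and walls round the work are solid. World frame = base frame: x ahead of the robot, y to its left, z up, the work surface at z = 0. Lengths are in mm, angles in rad, forces in N, time in s.
With the tool pointing down it reaches from about 350 to 875 mm from the base axis. Payload 4.2 kg.
Tool frame: the origin (TCP) lies between the finger pads; the fingertips stand 25 mm ahead of it and the grasp point (between the pads) lies 6 mm ahead of it; z points along the fingers, y is the line along which they close (so a half turn about z gives the same grasp; the last joint's range is limited). The gripper opens to 85 mm and grips with 20 to 120 N. Pads are 22 mm wide; open, the fingers measure 114 mm over their backs; the gripper's body (76 mm by 85 mm) begins 54 mm behind the grasp point. The pads swing forward as they close: fully open they stand 13 mm farther back than shut.
Start: joints at [1.484, 0.385, 0.008, 0, -1.194, -0.259], TCP at [211.811, 587.993, 256.312] pointing down, gripper open.
Joint ranges: [-3.14, 3.14], [-1.21, 2.06], [-1.07, 1.41], [-3.16, 2.05], [-2.99, -0.16], [-3.1, 3.1]. Speed limits (rad/s): [2.79, 2.79, 3.14, 3.14, 3.14, 3.14].

INTERFACE

Orientations are given as a unit quaternion [x, y, z, w].
In Python, from bench import arm gives the robot as it stands.
- The arm moves only by the shell command python3 -m pendant 'ROWS'. ROWS is JSON, a list of rows, each a list of 7 numbers: the shift along the tool's x, y, z in m, then the turn, a rotation vector about the tool's x, y, z in degrees, then the finger opening in m, from 0 to 0.0854. In form: [[x, y, z, wx, wy, wz, fingers], ...]. A call has 1 to 12 rows; each row shifts and turns the commanded pose from where the row before left it, along the tool's axes as they then stand; what a row does not reach is not made up. A row lasts 1/10 s, in which the tool goes at most 50 mm and 8.59 degrees, less where a joint would pass 70% of its speed; a pose out of reach is approached as far as the arm can. A call is refused whole if a number of a shift passes 0.05 or a number of a turn 8.59, either way. A call with a gripper value outside its range is refused whole. The fingers move at their own pace and stop on an object; the grip force is fixed at half the most. Time passes only in rows, so rows that do not move let the fingers close. It gives the time, the measured TCP pose, the force, the opening and the grip force at its end, in the units of the state.
- arm.read_state(): the state, without advancing time (a new reading comes with each control period).
- arm.get_image(name): name is "scene" or "top"; returns a dict with "image" (384x512x3 uint8, red, green, blue), "fx", "fy", "cx", "cy" (pixels), "xyz" and "rotation" of the camera in the world. Camera axes: x right, y down, z forward; pixel columns grow to the right and rows downward; lengths in mm; the calibration is good to about 2 mm. A picture is of the moment at which its call begins. There is no depth.
- arm.job_done(): hands the job in; it is judged then, once.
The state is a dict: "clock": time; "joints": joint angles; "joint_vel": joint speeds; "joint_efforts": joint torques, N m; "position": TCP position; "ee_rot": TCP orientation; "contact_force": force on the tool from outside, world axes, zero at the start; "wrist_torque": the same for the moment, N m; "gripper_width": finger opening in mm; "grasp_force": force on a finger pad.
Only numpy, scipy, OpenCV 4.12 (cv2) and the standard library are available. Lean on these libraries where they do the work, as an engineer would, in place of code of your own. Each camera call takes 0.05 s, during which the arm holds its last target. There are 200 camera calls.

## Working session

There is one attempt and no reset: what is moved stays moved. The work goes in short steps, Python scripts to look and compute and a shell command to move; the robot and the scene stay as the last step left them, time stands still between calls to the robot, and variables do not carry over. Pictures are saved under pics/ and viewed, at most 10 in all, crops included, and the job is handed in when it is done.

```bash
mkdir -p pics; ls
python3 - <<'E'
from bench import arm
import cv2,json
print(arm.read_state())
for n in("top","scene"):
    d=arm.get_image(n); im=d.pop("image"); cv2.imwrite(f"pics/{n}0.png",cv2.resize(im[:,:,::-1],(800,600),interpolation=cv2.INTER_CUBIC)); print(n,d)
E
```

```text
pics
{'clock': 0.0, 'joints': array([ 1.48358399e+00,  3.85610222e-01,  6.59854373e-03, -5.11029243e-04,
       -1.19401729e+00, -2.58602780e-01]), 'joint_vel': array([ 0.00062006,  0.00054533,  0.00202097,  0.002612  ,  0.00171238,
       -0.00012701]), 'joint_efforts': array([ 2.40539393e-04, -3.92290771e+01,  1.88395268e+01,  4.18603152e+00,
       -4.59156377e-03,  4.27269867e-06]), 'position': array([211.64683591, 587.49694088, 255.1766784 ]), 'ee_rot': array([ 9.85071828e-01, -1.72140035e-01, -1.41068766e-04,  1.13254831e-03]), 'contact_force': array([0.10314593, 0.48318121, 0.57069295]), 'wrist_torque': array([ 0.03515915, -0.01547104,  0.01774345]), 'grasp_force': 0.0, 'gripper_width': 85.28073669672499}
top {'fx': 419.6794676577663, 'fy': 419.6794676577663, 'cx': 255.312295626381, 'cy': 196.95027295151306, 'xyz': array([ 251.62444885, -369.78372335, 1255.34225139]), 'rotation': array([ 0.80985127, -0.56715641,  0.08817522, -0.12124212])}
scene {'fx': 386.5488997459344, 'fy': 386.5488997459344, 'cx': 251.05325622104368, 'cy': 188.12778399388648, 'xyz': array([  123.43110233, -1004.86924885,   728.53118652]), 'rotation': array([ 0.84287361, -0.23461543,  0.14052329, -0.46343595])}
```

View pics/top0.png

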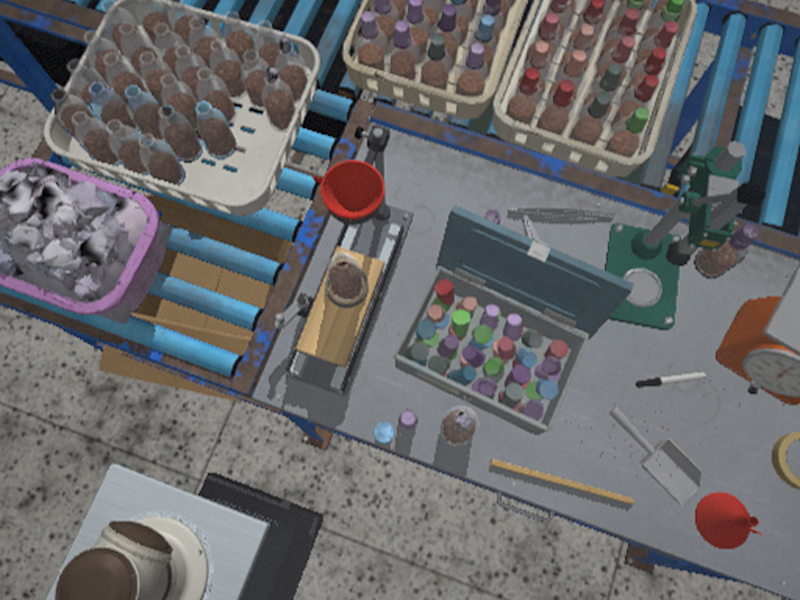

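View pics/scene0.png

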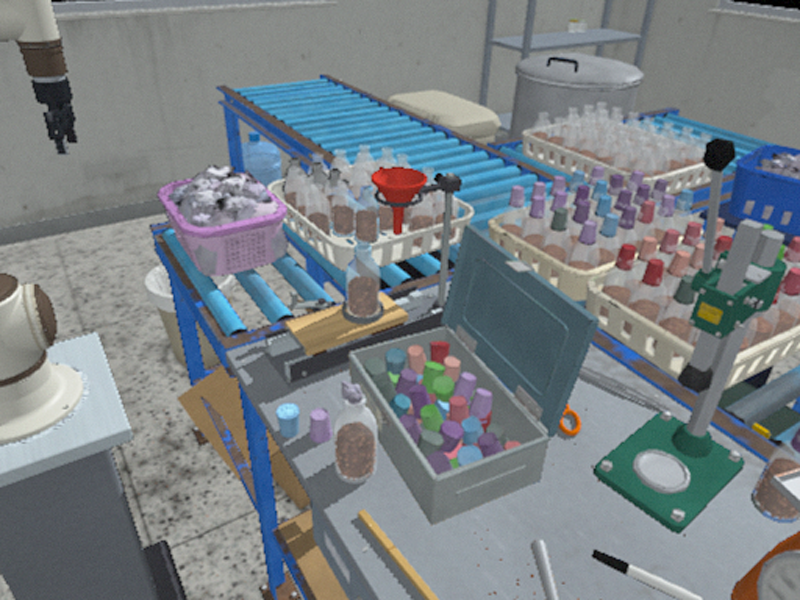

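The top view shows the stand at about (345,290) with the funnel at (353,190), and the keeper left of the rails near (292,310). The caps are at (384,432) and (407,418). I'll enlarge both views.

Run:
```python
from bench import arm
import cv2
t=arm.get_image("top")["image"][125:265,165:285,::-1]; s=arm.get_image("scene")["image"][100:245,140:310,::-1]
cv2.imwrite("pics/t1.png",cv2.resize(t[:120],None,fx=5,fy=5,interpolation=cv2.INTER_CUBIC)) # origin 165,125
cv2.imwrite("pics/s1.png",cv2.resize(s[:,:],None,fx=4,fy=4,interpolation=cv2.INTER_CUBIC)) # origin 140,100
```

```text
(no output)
```

View pics/t1.png

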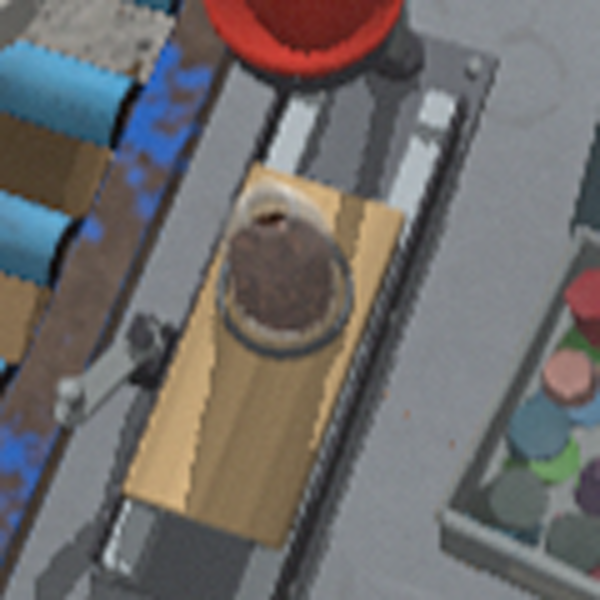

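View pics/s1.png

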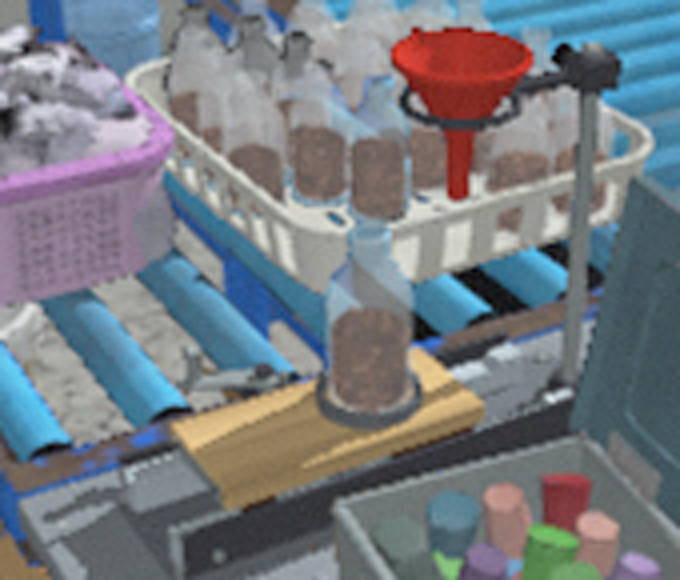

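t1 shows these pixels:
- Board corners: near-left (125,493), near-right (280,548), far-right (405,210), far-left (258,165).
- Keeper pin head at (70,392) and pivot at about (148,340).
- Far right rail end at (425,92) to (457,100).

s1 shows these pixels:
- Board corners: (172,430), (228,507), (485,410), (420,348).
- Spout tip at (458,198) and pin top at about (190,355).

Next I fit the model to both views.

```bash
cat > h.py <<'E'
import numpy as np
from scipy.spatial.transform import Rotation as R
from scipy.optimize import least_squares
C={'top':(419.679,255.312,196.950,[251.624,-369.784,1255.342],[0.80985127,-0.56715641,0.08817522,-0.12124212]),
'scene':(386.549,251.053,188.128,[123.431,-1004.869,728.531],[0.84287361,-0.23461543,0.14052329,-0.46343595])}
def proj(n,P):
    f,cx,cy,t,q=C[n]; p=R.from_quat(q).inv().apply(np.asarray(P,float)-t)
    return p[...,:2]/p[...,2:]*f+[cx,cy]
def ray(n,uv,z):
    f,cx,cy,t,q=C[n]; d=R.from_quat(q).apply([(uv[0]-cx)/f,(uv[1]-cy)/f,1]); t=np.array(t)
    return t+d*(z-t[2])/d[2]
def W(p,S):
    x,y,a=p[:3]; S=np.asarray(S,float); c,s=np.cos(a),np.sin(a)
    return np.stack([x+c*S[...,0]-s*S[...,1],y+s*S[...,0]+c*S[...,1],S[...,2]],-1)
T=lambda u,v:((u+.5)/5-.5+165,(v+.5)/5-.5+125)
S=lambda u,v:((u+.5)/4-.5+140,(v+.5)/4-.5+100)
E
cat > fit.py <<'E'
from h import *
car=[(-110,50),(-110,-50),(110,-50),(110,50)]
tp=[T(125,493),T(280,548),T(405,210),T(258,165)]; sp=[S(172,430),S(228,507),S(485,410),S(420,348)]
def res(p):
    cx,cy,k=p[3:6]; r=[]
    for (a,b),u,v in zip(car,tp,sp):
        w=W(p,(a+cx,b+cy,68)); r+=[proj('top',w)-u,proj('scene',w)-v]
    r.append(proj('scene',W(p,(35,0,222)))-S(458,198))
    r.append(proj('top',W(p,(35,0,334)))-np.array([353/1.5625,189/1.5625]))
    r.append(proj('top',W(p,(125,-31,40)))-T(425,92)); r.append(proj('top',W(p,(125,-51,40)))-T(457,100))
    pin=(-95-54*np.cos(k),72-54*np.sin(k),97.5)
    r.append(proj('top',W(p,pin))-T(70,388)); r.append(proj('scene',W(p,pin))-S(190,353))
    return np.append(np.concatenate(r),cy/3)
s=least_squares(res,[550,50,0,-90,0,-.3],x_scale=[100,100,.1,100,1,.1],loss='soft_l1')
print(s.x.round(3)); print(res(s.x)[:-1].reshape(-1,2).round(1).tolist())
print('tail',W(s.x,(s.x[3]-110,s.x[4],59)),'pivot',W(s.x,(-95,72,69)),proj('top',W(s.x,(-95,72,69))))
E
python3 fit.py
```

```text
[ 6.44584e+02 -1.43116e+02  2.30000e-02 -7.61720e+01 -5.68000e-01
 -4.34000e-01]
[[-0.3, 0.8], [-0.6, -1.0], [1.1, 0.6], [0.4, -2.8], [0.9, 0.6], [1.0, -1.5], [-0.7, -0.2], [-0.1, -0.7], [0.2, -0.2], [-0.5, -0.1], [0.6, 0.1], [0.2, 0.3], [-0.2, 0.9], [0.6, -0.9]]
tail [ 458.47570628 -148.03534303   59.        ] pivot [547.92683713 -73.35595535  69.        ] [193.32111658 193.15933675]
```

```bash
cat >> h.py <<'E'
P=[644.58,-143.12,.023]
def st():
    from bench import arm
    s=arm.read_state(); p=s['position']; c,q=np.cos(P[2]),np.sin(P[2]); dx,dy=p[0]-P[0],p[1]-P[1]
    X=R.from_quat(s['ee_rot']).as_matrix()
    print('t%.2f'%s['clock'],'stand xyz',np.round([c*dx+q*dy,-q*dx+c*dy,p[2]],1),'yaw off deg',np.degrees(np.arctan2(X[1,0],X[0,0])-P[2]).round(2),'tilt',X[:,2].round(3),'F',s['contact_force'].round(1),'w',round(s['gripper_width'],1),'j',s['joints'].round(2))
E
python3 -c "
from h import *; st()
for u in [(80,310),(160,250),(230,380),(384,425),(407,412)]: print(u,ray('top',np.array(u)/1.5625,100 if u[0]<200 else 40))"; python3 -m pendant '[[0,0,0,0,0,-7.03,0],[0,0,0,0,0,-7.03,0],[0,0,0,0,0,-7.03,0]]'; python3 -c "from h import *; st()"
```

```text
t0.20 stand xyz [-415.9  740.6  255.7] yaw off deg -21.14 tilt [-0.    -0.001 -1.   ] F [-0.2 -1.3 -0.9] w 85.5 j [ 1.48  0.39  0.01 -0.   -1.19 -0.26]
(80, 310) [385.80941229 295.95816741 100.        ]
(160, 250) [543.35383478 210.64922039 100.        ]
(230, 380) [366.62502754   1.84727072  40.        ]
(384, 425) [ 386.79372258 -298.38506566   40.        ]
(407, 412) [ 423.69400615 -330.07023122   40.        ]
clock: 0.5
position: [211.8, 587.8, 256.0]
ee_rot: [1.0, 0.014, -0.0, 0.0]
contact_force: [-0.3, 0.2, -1.1]
gripper_width: 44.0
grasp_force: 0.0
t0.50 stand xyz [-415.9  740.7  256. ] yaw off deg 0.25 tilt [-0.    -0.001 -1.   ] F [-0.3  0.2 -1.1] w 44.0 j [ 1.48  0.38  0.01 -0.   -1.19  0.11]
```

```bash
python3 -m pendant '[[0.01,0.05,0,0,0,0,0],[0.01,0.05,0,0,0,0,0],[0.01,0.05,0,0,0,0,0],[0.01,0.05,0,0,0,0,0],[0.017,0.05,0,0,0,0,0],[0.017,0.05,0,0,0,0,0],[0.017,0.05,0,0,0,0,0],[0.017,0.05,0,0,0,0,0],[0.017,0.05,0,0,0,0,0],[0.017,0.05,0,0,0,0,0],[0.017,0.05,0,0,0,0,0],[0.017,0.05,0,0,0,0,0]]' >/dev/null; python3 -c "from h import *; st()"
```

```text
t1.70 stand xyz [-248.2  163.9  256.8] yaw off deg -0.01 tilt [ 0.001  0.001 -1.   ] F [0.6 1.7 0.2] w 0.1 j [ 0.46 -0.03 -0.51  0.   -1.09  1.14]
```

```bash
python3 -m pendant '[[0.005,0.047,0,0,0,0,0],[0.005,0.047,0,0,0,0,0],[0,0.047,0,0,0,0,0],[0,0,0,0,0,0,0],[0,0,0.05,0,0,0,0],[0,0,0.05,0,0,0,0],[0,0,0.04,0,0,0,0],[0,0,0,0,0,0,0],[0,0,0,0,0,0,0]]' >/dev/null
python3 - <<'E'
from h import *; st()
from bench import arm; import cv2
a=arm.get_image("top")["image"][150:270,165:285,::-1]; b=arm.get_image("scene")["image"][110:230,130:250,::-1]
cv2.imwrite("pics/m1.png",cv2.resize(np.hstack([a,b]),(800,400),interpolation=cv2.INTER_CUBIC))
E
```

```text
t2.60 stand xyz [-237.8   25.2  116.9] yaw off deg 0.04 tilt [-0.    -0.001 -1.   ] F [ 0.2 -0.2  1.5] w -0.1 j [ 0.09  0.22 -0.65  0.   -0.7   1.5 ]
```

View pics/m1.png

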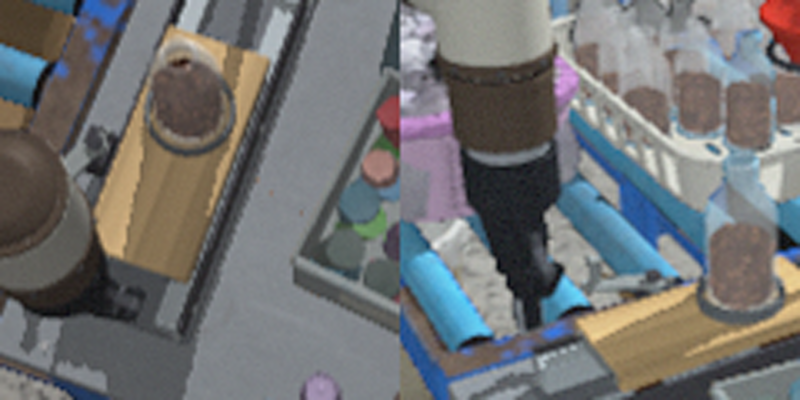

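The hand is behind the tail but offset to the left: the fingertip is at about (130,300) in the top view and the board's near edge runs from (97,250) to (185,280). I correct y and then descend.

```bash
python3 -m pendant '[[0.003,0.013,0,0,0,0,0],[0.003,0.0125,0,0,0,0,0],[0,0,0.026,0,0,0,0],[0,0,0.026,0,0,0,0],[0,0,0,0,0,0,0],[0,0,0,0,0,0,0]]' >/dev/null; python3 -c "from h import *; st()"
```

```text
t3.30 stand xyz [-231.    -0.6   66. ] yaw off deg 0.01 tilt [ 0.003 -0.    -1.   ] F [ 0.5 -0.2 -0.2] w 0.0 j [ 0.03  0.33 -0.68  0.   -0.56  1.57]
```

```bash
python3 -m pendant '[[0.008,0,0,0,0,0,0],[0.008,0,0,0,0,0,0],[0.006,0,0,0,0,0,0],[0.003,0,0,0,0,0,0],[0.003,0,0,0,0,0,0],[0,0,0,0,0,0,0]]' >/dev/null; python3 -c "from h import *; st()"
python3 -m pendant '[[0.003,0,0,0,0,0,0],[0.003,0,0,0,0,0,0],[0.003,0,0,0,0,0,0],[0,0,0,0,0,0,0]]' >/dev/null; python3 -c "from h import *; st()"
python3 -m pendant '[[0.003,0,0,0,0,0,0],[0.003,0,0,0,0,0,0],[0.003,0,0,0,0,0,0]]' >/dev/null; python3 -c "from h import *; st()"
```

```text
t3.90 stand xyz [-204.    -0.6   64.3] yaw off deg -0.03 tilt [ 0. -0. -1.] F [ 0.8 -0.3 -0.7] w -0.0 j [ 0.03  0.37 -0.62  0.   -0.59  1.57]
t4.30 stand xyz [-197.7   -0.7   63.8] yaw off deg -0.09 tilt [-0.006  0.    -1.   ] F [-5.5  0.1  4.2] w 0.4 j [ 0.03  0.38 -0.6  -0.   -0.6   1.57]
t4.60 stand xyz [-190.8   -0.8   63.6] yaw off deg -0.13 tilt [-0.01  0.   -1.  ] F [-8.5 -1.4  4.6] w 0.3 j [ 0.03  0.39 -0.58 -0.   -0.61  1.57]
```

```bash
python3 -m pendant '[[0.004,0,0,0,0,0,0],[0.004,0,0,0,0,0,0],[0.004,0,0,0,0,0,0],[0.004,0,0,0,0,0,0],[0.004,0,0,0,0,0,0],[0.004,0,0,0,0,0,0],[0.004,0,0,0,0,0,0],[0.004,0,0,0,0,0,0],[0.004,0,0,0,0,0,0],[0.004,0,0,0,0,0,0],[0.004,0,0,0,0,0,0],[0.002,0,0,0,0,0,0]]' >/dev/null
python3 - <<'E'
from h import *; st()
from bench import arm; import cv2
a=arm.get_image("top")["image"][120:240,165:285,::-1]; b=arm.get_image("scene")["image"][130:250,140:260,::-1]
cv2.imwrite("pics/m2.png",cv2.resize(np.hstack([a,b]),(800,400),interpolation=cv2.INTER_CUBIC)); st()
E
```

```text
t5.80 stand xyz [-143.7   -0.8   63.6] yaw off deg -0.1 tilt [-0.008  0.    -1.   ] F [-7.3 -0.7  4.1] w 0.3 j [ 0.02  0.44 -0.47 -0.   -0.66  1.57]
t5.90 stand xyz [-143.5   -0.8   63.6] yaw off deg -0.1 tilt [-0.007  0.    -1.   ] F [-5.7  0.4  3.1] w 0.2 j [ 0.02  0.44 -0.47 -0.   -0.66  1.57]
```

View pics/m2.png

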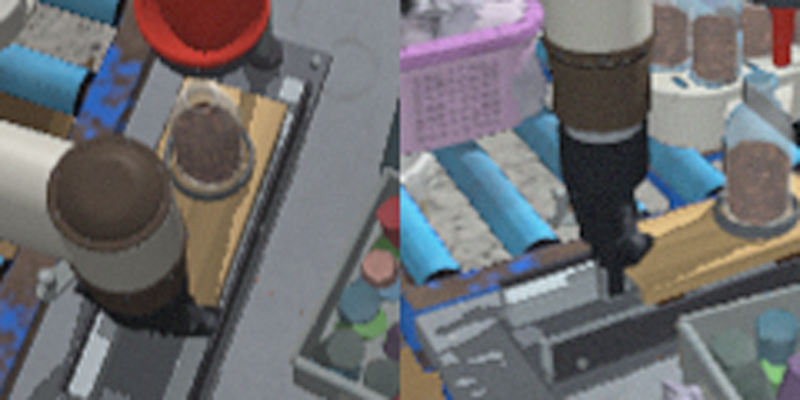

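The finger is on the tail at about (212,318) in the top view, the bottle is upright and the carrier is about 21 mm short. I continue slowly.

```bash
python3 -m pendant '[[0.002,0,0,0,0,0,0],[0.002,0,0,0,0,0,0],[0.002,0,0,0,0,0,0],[0.002,0,0,0,0,0,0],[0.002,0,0,0,0,0,0],[0.002,0,0,0,0,0,0],[0.002,0,0,0,0,0,0],[0.001,0,0,0,0,0,0]]' >/dev/null; python3 -c "from h import *; st()"
for i in 1 2; do :; done; python3 -m pendant '[[0.001,0,0,0,0,0,0],[0.001,0,0,0,0,0,0]]' >/dev/null; python3 -c "from h import *; st()"
python3 -m pendant '[[0.001,0,0,0,0,0,0],[0.001,0,0,0,0,0,0]]' >/dev/null; python3 -c "from h import *; st()"
```

```text
t6.70 stand xyz [-129.2   -0.9   63.6] yaw off deg -0.1 tilt [-0.009  0.    -1.   ] F [-8.7 -0.5  5.1] w -0.4 j [ 0.02  0.46 -0.44 -0.   -0.68  1.57]
t6.90 stand xyz [-127.6   -0.9   63.6] yaw off deg -0.11 tilt [-0.01  0.   -1.  ] F [-7.9 -0.3  5.1] w -0.0 j [ 0.02  0.46 -0.43 -0.   -0.68  1.57]
t7.10 stand xyz [-125.5   -0.9   63.6] yaw off deg -0.11 tilt [-0.009  0.    -1.   ] F [-8.9 -1.2  5.9] w 0.0 j [ 0.02  0.47 -0.43 -0.   -0.69  1.57]
```

```bash
S='from h import *; st()'
python3 -m pendant '[[0.001,0,0,0,0,0,0],[0,0,0,0,0,0,0]]' >/dev/null; python3 -c "$S"
python3 -m pendant '[[0.001,0,0,0,0,0,0],[0,0,0,0,0,0,0]]' >/dev/null; python3 -c "$S"
python3 -m pendant '[[0.001,0,0,0,0,0,0],[0,0,0,0,0,0,0]]' >/dev/null; python3 -c "$S"
```

```text
t7.30 stand xyz [-123.8   -1.    63.5] yaw off deg -0.11 tilt [-0.008  0.    -1.   ] F [-5.9 -1.2  0.9] w 0.0 j [ 0.02  0.47 -0.43 -0.   -0.69  1.57]
t7.50 stand xyz [-120.8   -0.7   63.5] yaw off deg -0.08 tilt [-0.003  0.    -1.   ] F [-3.3 -0.2 -2.6] w 0.1 j [ 0.03  0.47 -0.42 -0.   -0.68  1.57]
t7.70 stand xyz [-119.1   -0.6   63.7] yaw off deg -0.06 tilt [-0.002  0.    -1.   ] F [-4.4 -0.8 -2.1] w 0.2 j [ 0.03  0.47 -0.42 -0.   -0.68  1.57]
```

The vertical force changed sign, so the carrier is dropping or hung up on the finger. I ease off and look.

```bash
S='from h import *; st()'
python3 -m pendant '[[-0.003,0,0,0,0,0,0],[-0.005,0,0,0,0,0,0],[-0.01,0,0,0,0,0,0],[0,0,0,0,0,0,0]]' >/dev/null
python3 - <<'E'
from h import *; st()
from bench import arm; import cv2
a=arm.get_image("top")["image"][100:240,165:305,::-1]; b=arm.get_image("scene")["image"][130:270,160:300,::-1]
cv2.imwrite("pics/m3.png",cv2.resize(np.hstack([a,b]),(800,400),interpolation=cv2.INTER_CUBIC))
for cx,z in((-3,68),(0,61),(3,68)):
  for n,o in(('top',(165,100)),('scene',(160,130))):
    print(cx,z,n,[((proj(n,W(P,(cx+a,b,z)))-o)*400/140).round(0).tolist() for a,b in((-110,-50),(110,-50),(110,50))])
E
```

```text
t8.10 stand xyz [-137.4   -0.6   64.7] yaw off deg -0.06 tilt [ 0.  0. -1.] F [ 0.4  0.9 -0.7] w 0.0 j [ 0.03  0.45 -0.46 -0.   -0.66  1.57]
-3 68 top [[186.0, 319.0], [255.0, 132.0], [167.0, 105.0]]
-3 68 scene [[171.0, 244.0], [346.0, 182.0], [294.0, 142.0]]
0 61 top [[187.0, 318.0], [255.0, 132.0], [169.0, 105.0]]
0 61 scene [[174.0, 248.0], [347.0, 187.0], [296.0, 147.0]]
3 68 top [[188.0, 313.0], [256.0, 127.0], [169.0, 100.0]]
3 68 scene [[176.0, 242.0], [350.0, 181.0], [298.0, 141.0]]
```

View pics/m3.png

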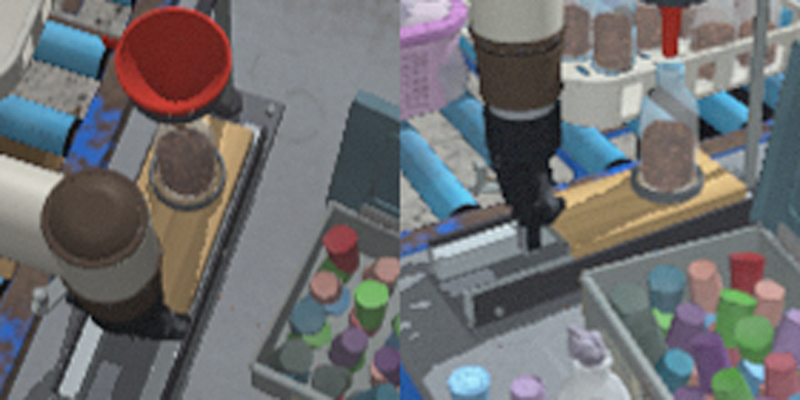

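Run:
```python
from h import *; from bench import arm; import cv2
A={'top':('pics/t1.png',5,(165,125),(215,205,360,360)),'scene':('pics/s1.png',4,(140,100),(312,300,425,430))}
obs={}
for n,(f,k,o,b) in A.items():
    ref=cv2.imread(f); cur=cv2.resize(arm.get_image(n)["image"][:,:,::-1],None,fx=k,fy=k,interpolation=cv2.INTER_CUBIC)
    x0,y0,x1,y1=b; m=cv2.matchTemplate(cur,ref[y0:y1,x0:x1],cv2.TM_CCOEFF_NORMED); X0,Y0=o[0]*k+x0,o[1]*k+y0
    sub=m[Y0-250:Y0+150,X0-100:X0+250]; _,v,_,l=cv2.minMaxLoc(sub)
    obs[n]=np.array([l[0]-100,l[1]-250])/k; print(n,v,obs[n])
h={'top':85,'scene':85}
def r(p): 
    return np.concatenate([proj(n,W(P,(35+p[0],p[1],h[n]+p[2])))-proj(n,W(P,(-41.2,0,h[n])))-obs[n] for n in obs])
s=least_squares(r,[76,0,-3]); print(s.x,r(s.x).round(2))
```

```text
top 0.806027352809906 [  8.6 -22.8]
scene 0.7368698120117188 [21.5  -5.75]
[ 2.74174803  1.3180572  -6.05065448] [ 0.07 -0.08 -0.11  0.03]
```

Solved motion is dz ≈ -6 mm, so the carrier has dropped. I raise the hand, go left of the pin, turn it, and then check the tail and keeper.

```bash
python3 -m pendant '[[-0.003,0,-0.04,0,0,0,0],[0,0,-0.04,0,0,0,0],[0,0,-0.04,0,0,0,0],[0.003,-0.03,0,0,0,0,0],[0.003,-0.035,0,0,0,0,0],[0.002,-0.035,0,0,0,0,0],[0.002,-0.027,0,0,0,0,0],[0,0,0,0,0,0,0],[0,0,0,0,0,8.2,0],[0,0,0,0,0,8.2,0],[0,0,0,0,0,8.2,0],[0,0,0,0,0,8.2,0]]' >/dev/null
python3 -m pendant '[[0,0,0,0,0,8.2,0],[0,0,0,0,0,8.2,0],[0,0,0,0,0,8.2,0],[0,0,0,0,0,8.2,0],[0,0,0,0,0,8.2,0],[0,0,0,0,0,8.2,0],[0,0,0,0,0,8.2,0],[0,0,0,0,0,8.2,0],[0,0,0,0,0,8.2,0],[0,0,0,0,0,8.2,0],[0,0,0,0,0,0,0]]' >/dev/null
python3 - <<'E'
from h import *; st()
from bench import arm; import cv2
a=arm.get_image("top")["image"][135:235,175:275,::-1]; b=arm.get_image("scene")["image"][150:250,180:280,::-1]
cv2.imwrite("pics/m4.png",cv2.resize(np.hstack([a,b]),(800,400),interpolation=cv2.INTER_CUBIC))
for cx,zr,zf in((0,68,61),(0,61,61),(2,61,61),(2,68,61)):
  for n,o in(('top',(175,135)),('scene',(180,150))):
    print(cx,zr,n,[((proj(n,W(P,(cx+a,b,zr if a<0 else zf)))-o)*4).round(0).tolist() for a,b in((-110,50),(-110,-50),(110,-50),(110,50))])
E
```

```text
t10.60 stand xyz [-129.2  125.8  184.3] yaw off deg -114.87 tilt [ 0. -0. -1.] F [-0.1  0.3 -0.2] w -0.3 j [ 0.28  0.26 -0.37  0.   -0.94 -0.69]
0 68 top [[94.0, 260.0], [222.0, 302.0], [318.0, 45.0], [196.0, 7.0]]
0 68 scene [[99.0, 195.0], [163.0, 260.0], [406.0, 181.0], [334.0, 126.0]]
0 61 top [[95.0, 263.0], [222.0, 305.0], [318.0, 45.0], [196.0, 7.0]]
0 61 scene [[100.0, 202.0], [163.0, 268.0], [406.0, 181.0], [334.0, 126.0]]
2 61 top [[96.0, 261.0], [223.0, 302.0], [318.0, 43.0], [197.0, 5.0]]
2 61 scene [[102.0, 201.0], [166.0, 267.0], [408.0, 181.0], [336.0, 125.0]]
2 68 top [[95.0, 258.0], [222.0, 300.0], [318.0, 43.0], [197.0, 5.0]]
2 68 scene [[101.0, 194.0], [165.0, 259.0], [408.0, 181.0], [336.0, 125.0]]
```

View pics/m4.png

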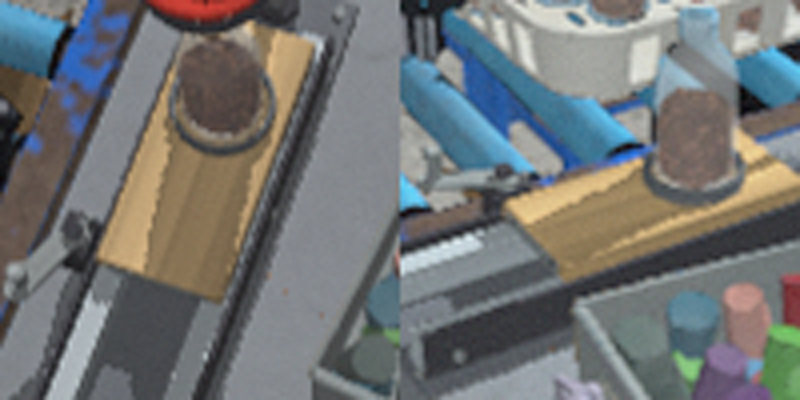

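Both views match the seated pose: the tail-left corner at (105,202) in the scene half was predicted at (102,201), and the bottle stands. The pin at (20,275) in the top half is unmoved. I descend beside the pin and approach.

```bash
python3 -m pendant '[[0,0,0.04,0,0,0,0],[0,0,0.043,0,0,0,0],[0,0,0,0,0,0,0],[0,0,0,0,0,0,0]]' >/dev/null; python3 -c "from h import *; st()"
python3 -m pendant '[[0.006,0,0,0,0,0,0],[0.006,0,0,0,0,0,0],[0.003,0,0,0,0,0,0],[0,0,0,0,0,0,0]]' >/dev/null; python3 -c "from h import *; st()"
python3 -m pendant '[[0.003,0,0,0,0,0,0],[0,0,0,0,0,0,0]]' >/dev/null; python3 -c "from h import *; st()"
```

```text
t11.10 stand xyz [-128.9  126.1  101.6] yaw off deg -114.73 tilt [-0.001 -0.001 -1.   ] F [0.  0.4 0.2] w 0.0 j [ 0.28  0.37 -0.46  0.   -0.74 -0.69]
t11.50 stand xyz [-135.5  112.3  102.3] yaw off deg -114.88 tilt [ 0.002  0.    -1.   ] F [ 0.7 -0.1  0.6] w -0.2 j [ 0.25  0.36 -0.48  0.   -0.73 -0.66]
t11.70 stand xyz [-136.8  109.8  101.6] yaw off deg -114.85 tilt [ 0.001  0.    -1.   ] F [ 0.3 -0.5 -0.3] w -0.2 j [ 0.25  0.36 -0.48  0.   -0.73 -0.66]
```

```bash
python3 -m pendant '[[0.0077,0.002,0,0,0,-8,0],[0.0077,0.002,0,0,0,-8,0],[0.0077,0.002,0,0,0,-8,0],[0.0077,0.002,0,0,0,-8,0],[0.0077,0.002,0,0,0,-8,0],[0.0077,0.002,0,0,0,-8,0],[0.0077,0.002,0,0,0,-8,0],[0,0,0,0,0,0,0]]' >/dev/null
python3 - <<'E'
from h import *; st()
from bench import arm
p=arm.read_state()['position']; v=W(P,(-95,72,0))[:2]-p[:2]; a=arm.read_state()['ee_rot']; X=R.from_quat(a).as_matrix()
print('finger in (t,r) about pivot',-v@X[:2,0],-v@X[:2,1])
E
```

```text
t12.50 stand xyz [-151.    57.9  101.3] yaw off deg -58.9 tilt [-0. -0. -1.] F [0.4 0.3 0.3] w 0.1 j [ 0.15  0.35 -0.5   0.   -0.72  0.42]
finger in (t,r) about pivot -16.87181318610385 55.17271385805765
```

```bash
python3 -m pendant '[[0.0077,0.002,0,0,0,-8,0],[0.0077,0.002,0,0,0,-8,0],[0.0077,0.002,0,0,0,-8,0],[0.0077,0.002,0,0,0,-8,0],[0.0077,0.002,0,0,0,-8,0],[0.0077,0.002,0,0,0,-8,0],[0,0,0,0,0,0,0]]' >/dev/null; python3 -c "from h import *; st()"
python3 -m pendant '[[0.004,0,0,0,0,-4,0],[0.003,0,0,0,0,-4,0],[0,0,0,0,0,0,0]]' >/dev/null; python3 -c "from h import *; st()"
python3 -m pendant '[[0.002,0,0,0,0,-3,0],[0,0,0,0,0,0,0]]' >/dev/null; python3 -c "from h import *; st()"
```

```text
t13.20 stand xyz [-123.    21.1  101.1] yaw off deg -11.02 tilt [-0. -0. -1.] F [0.3 0.4 0.2] w 0.3 j [ 0.07  0.4  -0.41  0.   -0.76  1.33]
t13.50 stand xyz [-116.9   20.3  101.1] yaw off deg -3.09 tilt [-0.001  0.    -1.   ] F [-0.6  0.   0.1] w 0.3 j [ 0.07  0.41 -0.39 -0.   -0.77  1.47]
t13.70 stand xyz [-115.    20.2  101.1] yaw off deg -0.07 tilt [-0.001  0.    -1.   ] F [-0.1 -0.5 -0.8] w 0.1 j [ 0.07  0.41 -0.39 -0.   -0.77  1.53]
```

Now gently in +x until the stop shows as a force.

```bash
S="from h import *; st()"; python3 -m pendant '[[0.0015,0,0,0,0,0,0],[0,0,0,0,0,0,0]]' >/dev/null; python3 -c "$S"
python3 -m pendant '[[0.0015,0,0,0,0,0,0],[0,0,0,0,0,0,0]]' >/dev/null; python3 -c "$S"
python3 -m pendant '[[0.001,0,0,0,0,0,0],[0,0,0,0,0,0,0]]' >/dev/null; python3 -c "$S"
```

```text
t13.90 stand xyz [-113.2   20.1  101.2] yaw off deg 0.04 tilt [-0.  0. -1.] F [-1.1 -0.3 -0.1] w -0.1 j [ 0.06  0.42 -0.39 -0.   -0.77  1.53]
t14.10 stand xyz [-111.8   19.9  101.2] yaw off deg 0.11 tilt [-0.001 -0.    -1.   ] F [-1.2  0.5 -0.5] w -0.1 j [ 0.06  0.42 -0.38 -0.   -0.77  1.53]
t14.30 stand xyz [-111.6   19.9  101.2] yaw off deg 0.13 tilt [-0.003  0.    -1.   ] F [-4.5 -0.6  1.7] w 0.1 j [ 0.06  0.42 -0.38 -0.   -0.77  1.53]
```

```bash
S="from h import *; st()"; python3 -m pendant '[[0.001,0,0,0,0,0,0],[0,0,0,0,0,0,0]]' >/dev/null; python3 -c "$S"
python3 -m pendant '[[-0.003,0,0,0,0,0,0],[-0.01,0,0,0,0,0,0],[-0.02,0,0,0,0,0,0],[0,0,0,0,0,0,0],[0,0,-0.04,0,0,0,0],[0,0,-0.04,0,0,0,0],[-0.02,-0.03,-0.04,0,0,0,0],[-0.02,-0.04,-0.01,0,0,0,0],[-0.02,-0.04,0,0,0,0,0],[-0.01,-0.04,0,0,0,0,0],[0,-0.04,0,0,0,0,0],[0,0,0,0,0,0,0]]' >/dev/null
python3 - <<'E'
from h import *; st()
from bench import arm; import cv2
a=arm.get_image("top")["image"][100:240,165:305,::-1]; b=arm.get_image("scene")["image"][130:270,160:300,::-1]
cv2.imwrite("pics/m5.png",cv2.resize(np.hstack([a,b]),(800,400),interpolation=cv2.INTER_CUBIC))
for n,o in(('top',(165,100)),('scene',(160,130))): print(n,[((proj(n,W(P,q))-o)*400/140).round(0).tolist() for q in((-95,72,69.5),(-95,18,97.5),(-95,4,69.5))])
E
```

```text
t14.50 stand xyz [-111.5   19.9  101.1] yaw off deg 0.12 tilt [-0.005  0.    -1.   ] F [-6.4  0.4  4.3] w 0.1 j [ 0.06  0.42 -0.38 -0.   -0.78  1.53]
t15.70 stand xyz [-210.6  211.3  229.6] yaw off deg 0.51 tilt [ 0.005  0.002 -1.   ] F [ 0.6 -0.6  0.3] w 0.0 j [ 0.52  0.08 -0.48  0.   -1.01  1.08]
top [[81.0, 266.0], [127.0, 274.0], [142.0, 286.0]]
scene [[131.0, 181.0], [154.0, 183.0], [161.0, 211.0]]
```

View pics/m5.png

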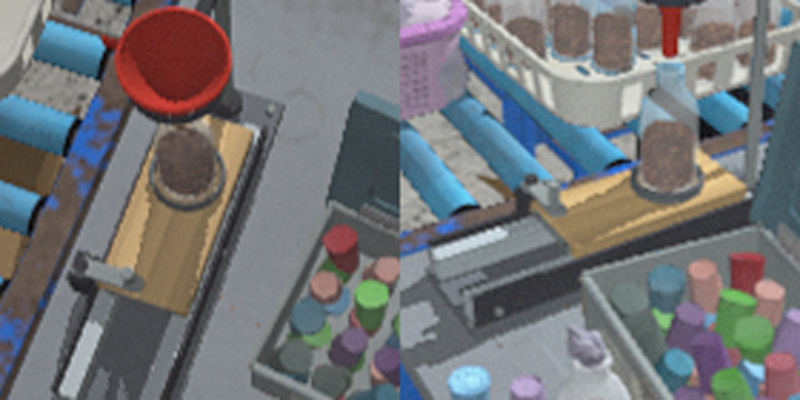

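The keeper lies across the seated tail with its pin at (127,274), exactly where predicted for the stop. The bottle stands in its ring, the caps and stoppered bottle look undisturbed, and the hand is clear. I hand the job in.

```bash
python3 -m pendant '[[0,0,0,0,0,0,0],[0,0,0,0,0,0,0]]' >/dev/null; python3 -c "from bench import arm; print(arm.job_done())"
```

```text
the job is handed in; nothing more can be done
None
```

The carrier is seated in its notches with the bottle standing in its ring, the keeper is across the tail against its stop, the hand is clear, and the job was handed in at about 16 s; no verdict was returned.

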